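# Bring the tray with a loose orange to the serving board

## Robot

A 6-joint arm with a two-finger parallel gripper is mounted at the origin on the work surface. World frame = base frame: x ahead of the robot, y to its left, z up, the work surface at z = 0. Lengths are in m, angles in rad, forces in N, time in s.
With the tool pointing down it reaches from about 0.275 to 0.725 m from the base axis. Payload 5.6 kg.
Tool frame: the origin (TCP) lies on the centre line of the jaws, within the pads' length; the fingertips stand 22 mm ahead of it and the grasp point (between the pads) lies 3 mm ahead of it (bot.tip_extent is the distance from the TCP to the fingertips, in m); z points along the fingers, y is the line along which they close (so a half turn about z gives the same grasp; the last joint's range is limited). The gripper opens to 85 mm and grips with 20 to 120 N. Pads are 22 mm wide; open, the fingers measure 114 mm over their backs; the gripper's body (76 mm by 85 mm) begins 54 mm behind the grasp point. The pads swing forward as they close: fully open they stand 13 mm farther back than shut.
Start: joints at [1.495, 0.255, 0.108, 0, -1.424, -0.285], TCP at [0.194, 0.515, 0.253] pointing down, gripper open.
Joint ranges: [-2.95, 2.95], [-1.21, 1.97], [-1.09, 1.5], [-2.87, 1.71], [-2.94, -0.07], [-3.05, 3.05]. Speed limits (rad/s): [2.57, 2.57, 3.14, 3.14, 3.14, 3.14].

## Interface

Orientations are given as a unit quaternion [x, y, z, w].
In Python, from cell import monitor, vision, ticket, bot gives the robot as it stands. The module is installed in compiled form; this text tells all that it offers.
- The arm moves only by the tool servo_tool, never from a script. Its argument "plan" is a list of rows, each an object with "travel": the shift along the world's x, y, z scaled (see below), a list of three; "turn": the turn, a rotation vector about the world's x, y, z scaled (see below), a list of three; "gripper": the closure, from -1 (fully open) to 1 (shut). In form: [{"travel": [dx, dy, dz], "turn": [rx, ry, rz], "gripper": gripper}, ...]. A call has 1 to 8 rows; each row shifts and turns the commanded pose from where the row before left it; what a row does not reach is not made up. The controller multiplies each number of a shift by 0.4 m and each number of a turn by pi/2 rad. A row lasts 1/10 s, in which the tool goes at most 50 mm and 8.59 degrees, less where a joint would pass 70% of its speed; a pose out of reach is approached as far as the arm can. A call with a number of a shift or a turn outside -1 to 1 is refused whole. A call with a gripper value outside its range is refused whole. The fingers move at their own pace and stop on an object; "force" is the grip in N (left out, the last holds). Time passes only in rows, so rows that do not move let the fingers close. It gives the time, the measured TCP pose, the force, the opening and the grip force at its end, in the units of the state.
- monitor.state(): the state, without advancing time (a new reading comes with each control period).
- vision.camera(name): name is "scene" or "top"; returns the picture (400x640x3 uint8, red, green, blue); there is no depth.
- vision.camera_model(name): a dict with "intrinsics" (3x3 intrinsics, pixels), "k1" (the pictures are not rectified: a ray, as slopes to the right and down, at radius r is drawn at 1 + k1 r^2 times it, then the intrinsics apply), "T" (4x4, takes a point from camera to world coordinates). Camera axes: x right, y down, z forward; pixel columns grow to the right and rows downward; lengths in m; the calibration is good to about 2 mm. A picture is of the moment at which its call begins. camera_model takes no time and is no camera call.
- ticket.job_done(): hands the job in; it is judged then, once.
The state is a dict: "time": time; "qpos": joint angles; "qvel": joint speeds; "joint_torque": joint torques, N m; "tcp_pos": TCP position; "tcp_rot": TCP orientation; "wrist_force": force on the tool from outside, world axes, zero at the start; "torque": the same for the moment, N m; "opening": opening from 0.0 (shut) to 1.0 (fully open); "finger_force": force on a finger pad.
Only numpy, scipy, OpenCV 4.12 (cv2) and the standard library are available. Lean on these libraries where they do the work, as an engineer would, in place of code of your own. Each camera call takes 0.05 s, during which the arm holds its last target. There are 200 camera calls.

## Task

Without touching the orange, lift the steel tray by its wooden bar to about a hand's breadth (10 cm) above the table where it stands, tilt it gently so that the loose orange rolls to the middle of the tray, and keep the orange there (within about 3 cm) for at least three seconds before setting off. Then carry the tray over the round serving board without letting the orange off the tray or tipping the tray steeply, and steady the orange in the middle again for at least four seconds, with the tray centred over the board and still about 10 cm above the table. The program finishes while holding the tray there, nearly level and still with the orange in the middle; leave the other things on the table where they are.

Things in the scene. Friction and masses are not known exactly. Their poses are not given: they have to be found in the camera images.
- tray: Steel tray: flat deck 220 mm (its x) by 300 mm (its y), 5 mm thick, rim 24 mm high, outside 228 by 308 mm. Posts 22 mm wide at the middle of both short ends (y = +-157 mm) carry a fixed wooden bar along y above the deck's middle: 16 mm wide (x), 28 mm high, its middle 135 mm above the underside. Origin: centre of the underside, z up. Mass 0.55 kg, centred under the bar.
- tray_mid (a point): Centre of the tray's deck, on its upper face, 5 mm above the underside
- tray_grip (a point): Middle of the wooden bar, where to grip it from above (close the fingers along the tray's x, across the 16 mm). Under the weight of the orange the tray pivots slowly in the grip, up to some 0.1 rad, about the line through the two fingers
- orange_center (a point): Centre of a loose orange, a solid ball of radius 33 mm, 0.14 kg (0.10 to 0.19), at rest on the deck near the tray's +y end at first. It rolls almost without loss (like a slope of 0.003 rad): on a deck tilted by t rad it gains 7 t m/s2 down the slope, and relative to the tray it gains 5/7 of the tray's horizontal acceleration backwards
- board: Round dark wooden serving board, 250 mm across, 18 mm thick, fixed on the table. Origin: centre of its underside
- cake_server: Bystander, to be left alone: flat cake server (spatula) about 240 mm long, lying at the left. Origin: on its underside
- mug: Bystander, to be left alone: blue mug 80 mm across, 90 mm high, far middle. Origin: on its underside
- shaker: Bystander, to be left alone: white salt shaker 44 mm across, 76 mm high, standing between tray and board. Origin: on its underside
- jam_jar: Bystander, to be left alone: amber jar with a lid, 72 mm across, 100 mm high, on the left. Origin: on its underside
- plates: Bystander, to be left alone: stack of white plates 190 mm across, 69 mm high, on the right. Origin: on its underside
- orange: The same orange as a body, for contact only; its frame turns as it rolls, so use point orange_center for its position
Things that resemble listed ones, but are neither listed nor needed, are in the scene too. Several things look just like the orange: the one meant starts farthest from the robot's base.

How it is judged:
By the outcome, as a careful person would: the job done as asked, in the order asked, and still so for the second after the job is handed in, while the arm keeps its last pose, push and grip.
It also fails if it takes over 72 s, if anything falls off the work surface, if the arm or the gripper's body presses on something with over 40 N, if the wrist force passes 120 N, or if a joint passes its speed limit or range.

## Working session

There is one attempt and no reset: what is moved stays moved. The work goes in short steps, Python scripts to look and compute and a tool call to move; the robot and the scene stay as the last step left them, time stands still between calls to the robot, and variables do not carry over. Pictures are saved under pics/ and viewed, at most 10 in all, crops included, and the job is handed in when it is done.

Besides the shell and the picture viewer there is one more tool, called after ">>>" in YAML: its name, and indented under it one key for each argument. servo_tool: Moves the arm, as the interface text tells. Shifts and turns lie within -1 to 1; 1 stands for 0.4 m of shift or pi/2 rad of turn. Its arguments: {"type":"object","properties":{"plan":{"type":"array","items":{"type":"object","properties":{"travel":{"type":"array","items":{"type":"number"}},"turn":{"type":"array","items":{"type":"number"}},"gripper":{"type":"number"}}}},"force":{"type":"number"}},"required":["plan"]}

```bash
mkdir -p pics; python3 - <<'E'
from cell import monitor, vision, bot
import cv2,numpy as np
s=monitor.state();print({k:np.round(v,3) for k,v in s.items()},bot.tip_extent)
for n in("scene","top"):
    cv2.imwrite(f"pics/{n}0.png",vision.camera(n)[...,::-1]);m=vision.camera_model(n)
    print(n,np.round(m["intrinsics"],1).tolist(),m["k1"],np.round(m["T"],3).tolist())
E
```

```text
{'time': np.float64(0.0), 'qpos': array([ 1.495,  0.256,  0.107, -0.   , -1.424, -0.285]), 'qvel': array([ 0.002, -0.   ,  0.001,  0.   ,  0.002,  0.001]), 'joint_torque': array([-1.0000e-03, -3.8663e+01,  2.3794e+01,  5.3650e+00, -6.0000e-03,
       -0.0000e+00]), 'tcp_pos': array([0.194, 0.514, 0.252]), 'tcp_rot': array([ 0.984, -0.179, -0.   ,  0.001]), 'wrist_force': array([-0.484,  0.568,  0.686]), 'torque': array([0.018, 0.001, 0.013]), 'finger_force': np.float64(0.0), 'opening': np.float64(0.996)} 0.022
scene [[407.7, 0.0, 317.5], [0.0, 407.7, 202.6], [0.0, 0.0, 1.0]] 0.013467438276911294 [[0.377, 0.711, -0.594, 1.348], [0.926, -0.295, 0.235, -0.305], [-0.008, -0.638, -0.77, 1.116], [0.0, 0.0, 0.0, 1.0]]
top [[444.5, 0.0, 325.5], [0.0, 444.5, 199.9], [0.0, 0.0, 1.0]] -0.026409358655276674 [[-0.001, -0.993, 0.114, 0.418], [-1.0, 0.002, 0.011, -0.013], [-0.011, -0.114, -0.993, 1.545], [0.0, 0.0, 0.0, 1.0]]
```

View pics/top0.png

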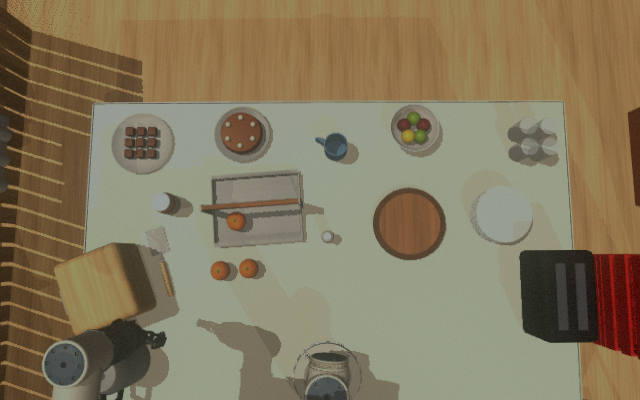

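View pics/scene0.png

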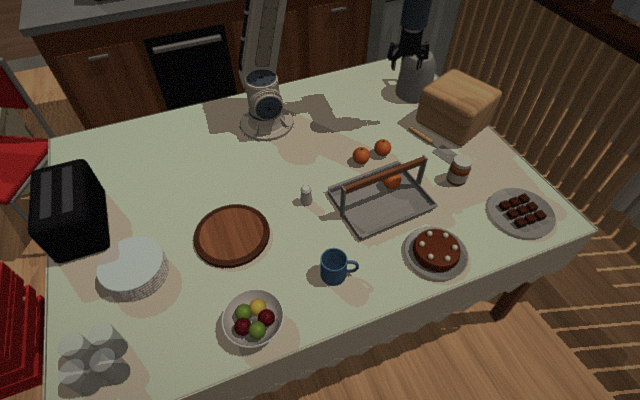

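Three things look like the orange in the top view: (236,221) on the tray, and (220,270) and (248,268) on the table. The one at (236,221) is on the tray and farthest from the base (base near (327,375)), so it fits the description. Next I'll confirm that in a crop and measure.

```bash
cat > h.py <<'E'
import numpy as np,cv2
from cell import monitor,vision
M={n:vision.camera_model(n) for n in("scene","top")}
def ray(n,px):
    m=M[n];K=m["intrinsics"];d=(np.array(px,float)-[K[0][2],K[1][2]])/K[0][0];u=d.copy()
    for _ in range(10):u=d/(1+m["k1"]*(u@u))
    T=np.array(m["T"]);return T[:3,3],T[:3,:3]@[u[0],u[1],1]
def onz(n,px,z):
    o,d=ray(n,px);return o+d*(z-o[2])/d[2]
def tri(p,q):
    (a,d),(b,e)=ray("top",p),ray("scene",q);s=np.linalg.lstsq(np.c_[d,-e],b-a,rcond=None)[0]
    P,Q=a+s[0]*d,b+s[1]*e;return (P+Q)/2,np.linalg.norm(P-Q)
def proj(n,P):
    m=M[n];T=np.array(m["T"]);c=T[:3,:3].T@(np.array(P)-T[:3,3]);u=c[:2]/c[2];K=m["intrinsics"]
    return u*(1+m["k1"]*(u@u))*K[0][0]+[K[0][2],K[1][2]]
def blobs(im,lo,hi,amin=60):
    hsv=cv2.cvtColor(im,cv2.COLOR_RGB2HSV);k=cv2.inRange(hsv,np.array(lo),np.array(hi))
    n,l,st,c=cv2.connectedComponentsWithStats(k)
    return [(c[i].round(1).tolist(),st[i].tolist()) for i in range(1,n) if st[i,4]>=amin],k
E
python3 - <<'E'
from h import *
im={n:cv2.imread(f"pics/{n}0.png") for n in M}
a=cv2.resize(im["top"][160:290,190:350],None,fx=2.45,fy=2.45,interpolation=cv2.INTER_CUBIC)
b=cv2.resize(im["scene"][130:250,290:460],None,fx=2.3,fy=2.65,interpolation=cv2.INTER_CUBIC)
cv2.imwrite("pics/crop.png",np.hstack([a,b[:a.shape[0]] if b.shape[0]>=a.shape[0] else cv2.copyMakeBorder(b,0,a.shape[0]-b.shape[0],0,0,0)]))
for n,pts in(("top",[(236,221),(230,203),(220,270),(409,240),(320,133)]),("scene",[(393,182),(380,175),(361,155),(232,220)])):
    hsv=cv2.cvtColor(im[n],cv2.COLOR_BGR2HSV);print(n,[(p,hsv[p[1],p[0]].tolist()) for p in pts])
    for c,s in blobs(im[n][...,::-1],(3,140,60),(14,255,255),50)[0]:print(c,s)
E
```

```text
top [((236, 221), [15, 170, 150]), ((230, 203), [16, 81, 114]), ((220, 270), [13, 168, 146]), ((409, 240), [13, 143, 132]), ((320, 133), [36, 44, 158])]
[635.0, 149.8] [628, 107, 12, 99, 818]
[248.5, 124.0] [240, 113, 20, 24, 158]
[235.1, 123.5] [229, 114, 11, 23, 95]
[412.6, 223.5] [386, 193, 54, 62, 1476]
[236.1, 221.3] [227, 213, 18, 17, 204]
[613.5, 267.4] [593, 254, 47, 42, 753]
[247.7, 268.3] [239, 260, 18, 18, 220]
[219.1, 270.4] [211, 262, 17, 18, 209]
[605.5, 299.2] [598, 292, 17, 14, 72]
[612.5, 335.5] [592, 305, 48, 55, 483]
[620.5, 323.3] [615, 312, 12, 20, 66]
scene [((393, 182), [11, 193, 95]), ((380, 175), [12, 163, 97]), ((361, 155), [11, 191, 144]), ((232, 220), [11, 146, 115])]
[382.4, 147.4] [375, 140, 16, 16, 198]
[360.8, 155.3] [353, 147, 17, 17, 219]
[382.6, 173.4] [344, 157, 81, 33, 320]
[461.7, 170.3] [452, 166, 19, 8, 56]
[392.3, 181.2] [383, 173, 18, 16, 189]
[231.0, 234.8] [195, 207, 73, 58, 2977]
[437.6, 247.7] [416, 230, 44, 36, 1034]
```

View pics/crop.png

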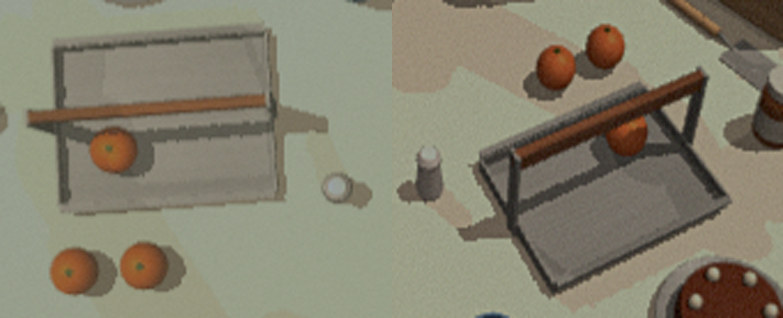

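The crop shows the listed orange on the tray, under the bar near its +y end at top (236,221). The two lookalikes lie on the table nearer the base. The bar runs from about (201,208) to (299,201) in the top view.

```bash
python3 - <<'E'
from h import *
im={n:cv2.imread(f"pics/{n}0.png")[...,::-1] for n in M}
t=im["top"][195:213,190:310];bl,k=blobs(t,(4,95,40),(18,255,255),60)
for c,s in bl:print(c,s)
l,c=cv2.connectedComponents(k);ys,xs=np.nonzero(k);yy=ys+195.;xx=xs+190.
f=(abs(yy-(207.8-(xx-201.4)*6.6/98))<4);xx,yy=xx[f],yy[f]
p=np.polyfit(xx,yy,1);e=[xx.min()-.5,xx.max()+.5];E=[onz("top",(x,np.polyval(p,x)),0.146) for x in e]
print("bar top ends px",e,np.polyval(p,e),np.round(E,4).tolist(),"mid",np.mean(E,0).round(4),"len",np.linalg.norm(E[0]-E[1]),"yaw",np.arctan2(*(E[0]-E[1])[1::-1]))
print("tri",tri((201.4,207),(426,158)),tri((299.4,201),(343.5,187)))
o=tri((236.1,221.3),(392.3,181.2));print("orange",o,onz("top",(236.1,221.3),.038),onz("scene",(392.3,181.2),.038))
for n in M:
    g,kk=blobs(im[n],(3,90,30),(18,255,255),1500)
    for c,s in g:print(n,c,s)
    c,s=max([b for b in g if b[0][1]<262 and b[0][0]<480 and b[0][0]>150],key=lambda b:b[1][4])
    x,y=s[0]+s[2]/2,s[1]+s[3]/2;print("board",onz(n,(x,y),.018), "w",onz(n,(s[0],y),.018)-onz(n,(s[0]+s[2],y),.018))
# rim outer corners (top), z=.024
for q in[(53,42),(270,27),(62,213),(278,198)]:print("rim",onz("top",(q[0]/2.45+190,q[1]/2.45+160),.024).round(3))
print("shaker",onz("top",(327,237),.07),"mug",onz("top",(335,147),.09))
E
```

```text
[59.8, 9.0] [12, 4, 96, 11, 449]
bar top ends px [np.float64(201.5), np.float64(297.5)] [207.60442013 200.52798619] [[0.5549, 0.3954, 0.146], [0.5769, 0.0901, 0.146]] mid [0.5659 0.2427 0.146 ] len 0.30606006829805327 yaw 1.6426660605113732
tri (array([0.55845856, 0.39925972, 0.14628728]), np.float64(0.007562139140797552)) (array([0.57568183, 0.08627171, 0.15177938]), np.float64(0.0055349905704563255))
orange (array([0.5199144 , 0.31092073, 0.02938547]), np.float64(0.004547578160931355)) [0.51842856 0.30694438 0.038     ] [0.52697789 0.30833897 0.038     ]
scene [104.3, 64.8] [0, 0, 246, 137, 15525]
scene [322.3, 37.5] [276, 0, 96, 84, 6214]
scene [526.3, 226.8] [252, 0, 388, 400, 62648]
scene [21.1, 250.2] [0, 197, 47, 105, 2674]
scene [231.0, 235.2] [193, 205, 76, 62, 3639]
board [-0.48701829  0.46738852  0.018     ] w [-0.19423928 -0.45754119  0.        ]
top [164.2, 123.8] [0, 0, 458, 400, 56626]
top [516.9, 48.0] [498, 0, 40, 100, 2421]
top [601.2, 118.7] [535, 0, 105, 296, 18658]
top [409.0, 223.6] [374, 188, 72, 72, 4002]
top [608.7, 365.2] [580, 305, 60, 95, 2409]
board [0.59378201 0.33756152 0.018     ] w [0.00346655 1.60899028 0.        ]
rim [0.673 0.399 0.024]
rim [0.694 0.09  0.024]
rim [0.432 0.379 0.024]
rim [0.452 0.078 0.024]
shaker [ 0.46386641 -0.00267969  0.07      ] mug [ 0.7629278  -0.02994416  0.09      ]
```

The measurements agree with each other:
- Tray centre: about (0.566, 0.241), yaw +0.07.
- Rim: about 0.24 x 0.31.
- Orange: about (0.518, 0.307), at z ≈ 0.03–0.04.

I'll approach above the bar.

>>> servo_tool:
  plan:
    - {"travel": [0.04,-0.03,0],"turn": [0,0,-0.04],"gripper": -1}
    - {"travel": [0.08,-0.058,0],"turn": [0,0,-0.07],"gripper": -1}
    - {"travel": [0.08,-0.058,0],"turn": [0,0,-0.07],"gripper": -1}
    - {"travel": [0.08,-0.058,0],"turn": [0,0,-0.07],"gripper": -1}
    - {"travel": [0.08,-0.058,0],"turn": [0,0,-0.07],"gripper": -1}
    - {"travel": [0.08,-0.058,0],"turn": [0,0,-0.07],"gripper": -1}
    - {"travel": [0.08,-0.058,0],"turn": [0,0,-0.07],"gripper": -1}
    - {"travel": [0.08,-0.058,0],"turn": [0,0,-0.07],"gripper": -1}
  force: 110

```text
time: 0.9
tcp_pos: [0.4351, 0.3389, 0.2529]
tcp_rot: [0.826, -0.564, -0.0, 0.0]
wrist_force: [-0.9, 0.9, 0.6]
opening: 0.996
finger_force: 0.0
```

>>> servo_tool:
  plan:
    - {"travel": [0.08,-0.058,0],"turn": [0,0,-0.07],"gripper": -1}
    - {"travel": [0.08,-0.058,0],"turn": [0,0,-0.06],"gripper": -1}
    - {"travel": [0.08,-0.058,0],"turn": [0,0,-0.04],"gripper": -1}
    - {"travel": [0.06,-0.05,0],"turn": [0,0,-0.03],"gripper": -1}
    - {"travel": [0.03,-0.023,0],"turn": [0,0,-0.036],"gripper": -1}
    - {"travel": [0,0,0],"turn": [0,0,0],"gripper": -1}
    - {"travel": [0,0,0],"turn": [0,0,0],"gripper": -1}

```text
time: 1.6
tcp_pos: [0.5659, 0.2413, 0.2526]
tcp_rot: [0.71, -0.705, -0.0, 0.001]
wrist_force: [0.6, 0.1, -0.3]
opening: 1.0
finger_force: 0.0
```

```bash
python3 - <<'E'
from h import *
from scipy.spatial.transform import Rotation as R
s=monitor.state();r=R.from_quat(s["tcp_rot"]).as_matrix();print(s["time"],s["tcp_pos"].round(4) if hasattr(s["tcp_pos"],'round') else s["tcp_pos"],np.round(s["qpos"],2),"\n",r.round(4), "yerr",np.arctan2(-r[1,1],-r[0,1])-.072)
im=vision.camera("top");cv2.imwrite("pics/top1.png",im[...,::-1]);im2=vision.camera("scene");cv2.imwrite("pics/scene1.png",im2[...,::-1])
for dz in(0.146,):print("mid px",proj("top",[.566,.241,dz]),proj("scene",[.566,.241,dz]))
print("board",onz("top",(410,224),.018),onz("scene",(231.5,236),.018), "w", onz("top",(374,224),.018)-onz("top",(446,224),.018))
E
```

```text
1.6 [0.5659 0.2413 0.2526] [ 0.66  0.39  0.29 -0.   -1.48 -0.65] 
 [[ 7.1e-03 -1.0e+00 -1.2e-03]
 [-1.0e+00 -7.1e-03 -4.0e-04]
 [ 4.0e-04  1.2e-03 -1.0e+00]] yerr -0.06488566958019294
mid px [249.96574788 204.03088525] [384.3184069  172.75424133]
board [ 0.50951667 -0.28725114  0.018     ] [ 0.52499928 -0.28502495  0.018     ] w [0.00052361 0.24715137 0.        ]
```

View pics/scene1.png

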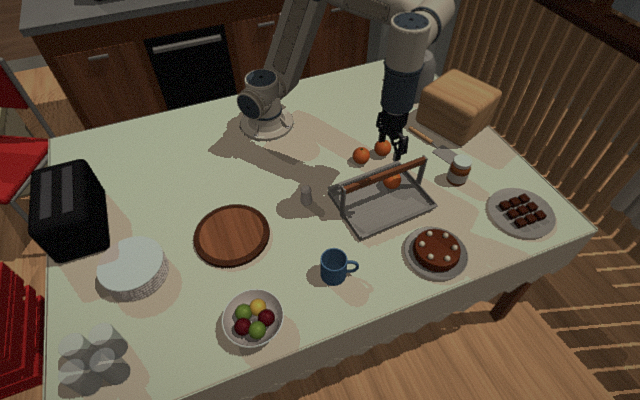

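The gripper hovers over the bar near (395,150). The orange is still at (392,181), and the path down is clear. I'll correct the yaw by +0.065 rad, descend and grip.

>>> servo_tool:
  plan:
    - {"travel": [0,-0.004,-0.02],"turn": [0,0,0.02],"gripper": -1}
    - {"travel": [0,0,-0.04],"turn": [0,0,0.021],"gripper": -1}
    - {"travel": [0,0,-0.05],"turn": [0,0,0],"gripper": -1}
    - {"travel": [0,0,-0.05],"turn": [0,0,0],"gripper": -1}
    - {"travel": [0,0,-0.05],"turn": [0,0,0],"gripper": -1}
    - {"travel": [0,0,-0.046],"turn": [0,0,0],"gripper": -1}
    - {"travel": [0,0,-0.03],"turn": [0,0,0],"gripper": -1}
    - {"travel": [0,0,0],"turn": [0,0,0],"gripper": -1}

```text
time: 2.5
tcp_pos: [0.5648, 0.2399, 0.1373]
tcp_rot: [0.732, -0.681, -0.001, 0.002]
wrist_force: [0.6, -0.4, 0.1]
opening: 0.999
finger_force: 0.0
```

>>> servo_tool:
  plan:
    - {"travel": [0,0,0],"turn": [0,0,0],"gripper": 1}
    - {"travel": [0,0,0],"turn": [0,0,0],"gripper": 1}
    - {"travel": [0,0,0],"turn": [0,0,0],"gripper": 1}
    - {"travel": [0,0,0],"turn": [0,0,0],"gripper": 1}
    - {"travel": [0,0,0],"turn": [0,0,0],"gripper": 1}
    - {"travel": [0,0,0],"turn": [0,0,0],"gripper": 1}
    - {"travel": [0,0,0],"turn": [0,0,0],"gripper": 1}
    - {"travel": [0,0,0],"turn": [0,0,0],"gripper": 1}
  force: 115

```text
time: 3.3
tcp_pos: [0.5665, 0.2398, 0.1396]
tcp_rot: [0.732, -0.681, 0.0, -0.0]
wrist_force: [-0.6, -0.3, 5.7]
opening: 0.17
finger_force: 112.5
```

```bash
python3 - <<'E'
from h import *
s=monitor.state();print(s["time"],np.round(s["tcp_pos"],4),np.round(s["tcp_rot"],4),np.round(s["wrist_force"],1),np.round(s["torque"],2),s["opening"],s["finger_force"])
a=vision.camera("top");b=vision.camera("scene")
cv2.imwrite("pics/top2.png",a[...,::-1]);cv2.imwrite("pics/scene2.png",b[...,::-1])
cv2.imwrite("pics/c2.png",np.hstack([cv2.resize(a[150:290,180:340],(400,350),interpolation=2),cv2.resize(b[120:260,300:460],(400,350),interpolation=2)])[...,::-1])
for n,i in(("top",a),("scene",b)):
    for c,q in blobs(i,(3,140,40),(17,255,255),40)[0]:
        if 190<c[0]<460 and 130<c[1]<290:print(n,c,q)
E
```

```text
3.3 [0.5665 0.2398 0.1396] [ 7.318e-01 -6.815e-01  3.000e-04 -5.000e-04] [-0.6 -0.3  5.7] [-0.03  0.44  0.06] 0.17036234150976337 112.51492738723755
top [412.8, 224.8] [385, 194, 55, 60, 1265]
top [235.6, 221.2] [227, 213, 18, 17, 229]
top [248.1, 268.2] [239, 260, 19, 18, 254]
scene [360.9, 155.3] [353, 147, 17, 17, 219]
scene [411.7, 164.0] [398, 157, 27, 16, 160]
scene [458.7, 170.8] [450, 163, 20, 13, 122]
scene [363.5, 182.4] [345, 172, 39, 22, 249]
scene [393.0, 181.4] [384, 173, 17, 16, 176]
scene [230.9, 235.0] [194, 205, 75, 61, 3465]
scene [437.5, 248.4] [415, 229, 45, 40, 1129]
```

View pics/c2.png

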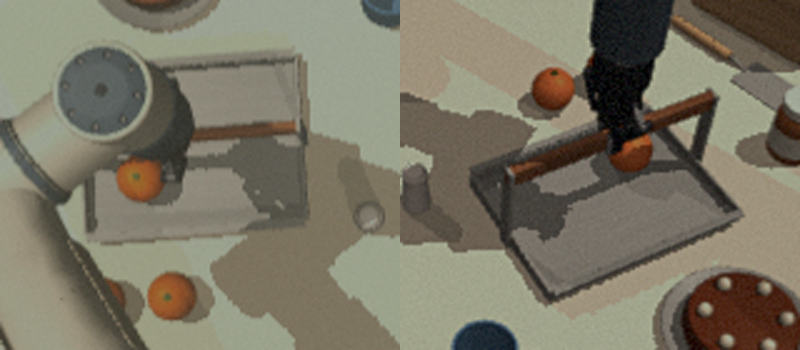

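The bar is gripped (opening 0.17, 112 N) and the orange hasn't moved: top crop (140,180), scene crop (630,153). Next is an estimator for ball position and pivot, referenced to this level state.

```bash
cat > est.py <<'E'
from h import *
import json,sys,os
from scipy.spatial.transform import Rotation as R
Q0=R.from_quat([.7318,-.6815,.0003,-.0005]);Y0=R.from_euler("z",.072)
def pose(s,p=0):
    q=R.from_quat(s["tcp_rot"]);Rt=(q*Q0.inv()*Y0*R.from_rotvec([p,0,0])).as_matrix()
    g=np.array(s["tcp_pos"])+q.apply([0,0,.003]);return g,Rt
def bar(im,s,zoff=0.):
    """line fit of the bar in the scene view against the unpivoted bar; returns offset, slope (px, px/m)"""
    g,Rt=pose(s);hsv=cv2.cvtColor(im,cv2.COLOR_RGB2HSV);k=cv2.inRange(hsv,np.array((3,105,30)),np.array((18,255,255)))
    S,D=[],[]
    for y in np.r_[-.145:-.06:.003,.06:.145:.003]:
        u=proj("scene",g+Rt@[0,y,zoff]);c=int(round(u[0]));r=int(round(u[1]))
        rows=np.arange(r-9,r+10);w=k[r-9:r+10,c]>0
        if 3<=w.sum()<=14:S.append(y);D.append(rows[w].mean()-u[1])
    S,D=np.array(S),np.array(D)
    for _ in range(3):
        f=np.polyfit(S,D,1);e=abs(D-np.polyval(f,S));ok=e<max(1,2*np.median(e));S,D=S[ok],D[ok]
    return f,len(S)
def dslope(s):
    sl=[]
    for p in(0,.02):
        g,Rt=pose(s,p);a,b=proj("scene",g+Rt@[0,-.1,0]),proj("scene",g+Rt@[0,.1,0]);sl.append((b-a))
    t=sl[0][1]/sl[0][0];d=(sl[1][1]-t*sl[1][0])/.2;return d/.02   # px/m per rad, at fixed column
def ball(n,im,s,p):
    g,Rt=pose(s,p);c=g+Rt@[0,0,-.130];hsv=cv2.cvtColor(im,cv2.COLOR_RGB2HSV)
    k=cv2.inRange(hsv,np.array((3,140,40)),np.array((17,255,255)))
    a,b=[proj(n,g+Rt@[0,y,0]) for y in(-.17,.17)]
    cv2.line(k,tuple(int(v) for v in a.round()),tuple(int(v) for v in b.round()),0,11)
    out=[]
    for h in cv2.findContours(k,cv2.RETR_EXTERNAL,cv2.CHAIN_APPROX_NONE)[0]:
        A=cv2.contourArea(h);(x,y),r=cv2.minEnclosingCircle(h)
        if A<45 or r>14:continue
        o,d=ray(n,(x,y));nn=Rt[:,2];P=o+d*((c+.033*nn-o)@nn)/(d@nn);q=Rt.T@(P-c)
        if abs(q[0])<.11 and abs(q[1])<.15:out.append((np.round(q[:2],4).tolist(),round(r,1),int(A)))
    return out
def est(save=True,top=True,f0=None):
    s=monitor.state();im=vision.camera("scene");t=s["time"]
    f0=json.load(open("ref.json"))
    f,n=bar(im,s);p=(f[0]-f0[0])/dslope(s)
    e=R.from_matrix(pose(s,p)[1]).as_rotvec()
    tl=(R.from_quat(s["tcp_rot"])*Q0.inv()).as_rotvec()
    print(f"t={t:.2f} tcp",np.round(s["tcp_pos"],4),"tooltilt",np.round(tl,4),f"pivot {p:.4f} n{n} barpx {f[1]-f0[1]:.1f}","F",np.round(s["wrist_force"],1),"M",np.round(s["torque"],3))
    print(" scene",ball("scene",im,s,p))
    if top:
        im2=vision.camera("top");print(" top",ball("top",im2,s,p))
    if save:cv2.imwrite(f"pics/e{t:.2f}.png",im[...,::-1])
E
python3 - <<'E'
from est import *
s=monitor.state();im=cv2.imread("pics/scene2.png")[...,::-1].copy();tp=cv2.imread("pics/top2.png")[...,::-1].copy()
f,n=bar(im,s);print("ref",f,n,dslope(s));json.dump(list(f),open("ref.json","w"))
print("bar mid px",proj("scene",pose(s)[0]),pose(s)[1].round(4).tolist())
print(ball("scene",im,s,0),ball("top",tp,s,0))
for n,L in(("top",[(219.1,270.4),(247.7,268.3)]),("scene",[(382.4,147.4),(360.8,155.3)])):print(n,[onz(n,p,.033).round(4).tolist() for p in L])
E
```

```text
ref [ 0.92645048 -0.10706166] 55 -195.74092906650264
bar mid px [383.74006292 174.92605325] [[0.9974, -0.0721, 0.0], [0.0721, 0.9974, 0.0], [-0.0, -0.0, 1.0]]
[([-0.0367, 0.0711], 8.7, 116)] [([-0.0413, 0.071], 9.2, 215)]
top [[0.3528, 0.3622, 0.033], [0.3599, 0.2653, 0.033]]
scene [[0.3515, 0.362, 0.033], [0.3589, 0.2655, 0.033]]
```

The calibration is sound: both views agree to about 1 mm on the loose oranges. The ball is at (-0.041, +0.071) in the tray frame. I'll lift with a slight tilt against the expected pivot.

>>> servo_tool:
  plan:
    - {"travel": [0,0,0.005],"turn": [0,0,0],"gripper": 1}
    - {"travel": [0,0,0.015],"turn": [0,0,0],"gripper": 1}
    - {"travel": [0,0,0.03],"turn": [0.003,0.002,0],"gripper": 1}
    - {"travel": [0,0,0.045],"turn": [0.004,0.002,0],"gripper": 1}
    - {"travel": [0,0,0.055],"turn": [0.004,0.002,0],"gripper": 1}
    - {"travel": [0,0,0.05],"turn": [0.003,0,0],"gripper": 1}
    - {"travel": [0,0,0.035],"turn": [0,0,0],"gripper": 1}
    - {"travel": [0,0,0.015],"turn": [0,0,0],"gripper": 1}

```text
time: 4.2
tcp_pos: [0.5666, 0.2398, 0.2408]
tcp_rot: [0.732, -0.681, -0.011, -0.006]
wrist_force: [0.9, -0.1, -6.5]
opening: 0.172
finger_force: 112.5
```

```bash
python3 -c "
from est import *
est()"
```

```text
t=4.20 tcp [0.5666 0.2398 0.2408] tooltilt [ 0.0229  0.0087 -0.    ] pivot -0.0096 n44 barpx -0.3 F [ 0.9 -0.1 -6.5] M [-0.223 -0.234  0.017]
 scene [([-0.0359, 0.07], 9.4, 168)]
 top [([-0.0405, 0.0695], 10.1, 251)]
```

>>> servo_tool:
  plan:
    - {"travel": [0,0,0],"turn": [0.004,0.001,0],"gripper": 1}
    - {"travel": [0,0,0],"turn": [0.004,0.001,0],"gripper": 1}
    - {"travel": [0,0,0],"turn": [0.002,0,0],"gripper": 1}
    - {"travel": [0,0,0],"turn": [0,0,0],"gripper": 1}
    - {"travel": [0,0,0],"turn": [0,0,0],"gripper": 1}

```text
time: 4.8
tcp_pos: [0.5661, 0.2397, 0.2386]
tcp_rot: [0.732, -0.681, -0.017, -0.009]
wrist_force: [-1.0, -0.1, -7.3]
opening: 0.167
finger_force: 112.4
```

```bash
python3 -c "
from est import *
est()"
```

```text
t=4.80 tcp [0.5661 0.2397 0.2386] tooltilt [0.0371 0.0141 0.    ] pivot -0.0031 n48 barpx -0.3 F [-1.  -0.1 -7.3] M [-0.297 -0.165 -0.018]
 scene [([-0.029, 0.044], 9.6, 208)]
 top [([-0.0348, 0.0437], 9.2, 118)]
```

>>> servo_tool:
  plan:
    - {"travel": [0,0,0],"turn": [-0.017,0,0],"gripper": 1}
    - {"travel": [0,0,0],"turn": [-0.017,0,0],"gripper": 1}
    - {"travel": [0,0,0],"turn": [0,0,0],"gripper": 1}
    - {"travel": [0,0,0],"turn": [0,-0.004,0],"gripper": 1}
    - {"travel": [0,0,0],"turn": [0,-0.006,0],"gripper": 1}
    - {"travel": [0,0,0],"turn": [0,-0.006,0],"gripper": 1}

```text
time: 5.5
tcp_pos: [0.5662, 0.2397, 0.239]
tcp_rot: [0.732, -0.682, 0.01, 0.001]
wrist_force: [-0.3, -0.9, -6.3]
opening: 0.168
finger_force: 112.5
```

```bash
python3 -c "
from est import *
est(top=False)"
```

```text
t=5.50 tcp [0.5662 0.2397 0.239 ] tooltilt [-0.0158 -0.0125 -0.0006] pivot -0.0086 n48 barpx -0.9 F [-0.3 -0.9 -6.3] M [ 0.103  0.052 -0.049]
 scene [([-0.0102, 0.0115], 9.8, 267)]
```

>>> servo_tool:
  plan:
    - {"travel": [0,0,0],"turn": [0.014,0,0],"gripper": 1}
    - {"travel": [0,0,0],"turn": [0.006,0,0],"gripper": 1}
    - {"travel": [0,0,0],"turn": [0,0.002,0],"gripper": 1}
    - {"travel": [0,0,0],"turn": [0,0.003,0],"gripper": 1}
    - {"travel": [0,0,0],"turn": [0,0.003,0],"gripper": 1}

```text
time: 6.05
tcp_pos: [0.5662, 0.2398, 0.2389]
tcp_rot: [0.732, -0.682, -0.005, -0.006]
wrist_force: [0.6, 0.3, -7.1]
opening: 0.172
finger_force: 112.5
```

```bash
python3 -c "
from est import *
est(top=False)
est(top=False)"
```

```text
t=6.05 tcp [0.5662 0.2398 0.2389] tooltilt [ 0.0153  0.0016 -0.0008] pivot -0.0097 n48 barpx -0.5 F [ 0.6  0.3 -7.1] M [-0.08  -0.059  0.026]
 scene [([-0.0104, 0.0091], 9.7, 268)]
t=6.10 tcp [0.5663 0.2398 0.2387] tooltilt [ 0.0152  0.0019 -0.0009] pivot -0.0074 n45 barpx -0.6 F [ 0.8 -0.2 -7.5] M [-0.136 -0.12  -0.039]
 scene [([-0.0107, 0.0087], 9.8, 270)]
```

>>> servo_tool:
  plan:
    - {"travel": [0,0,0],"turn": [0,0.004,0],"gripper": 1}
    - {"travel": [0,0,0],"turn": [-0.002,0,0],"gripper": 1}
    - {"travel": [0,0,0],"turn": [-0.002,0,0],"gripper": 1}
    - {"travel": [0,0,0],"turn": [0,0,0],"gripper": 1}
    - {"travel": [0,0,0],"turn": [0,0,0],"gripper": 1}
    - {"travel": [0,0,0],"turn": [0,-0.005,0],"gripper": 1}

```text
time: 6.75
tcp_pos: [0.5662, 0.2398, 0.2388]
tcp_rot: [0.732, -0.682, -0.003, -0.004]
wrist_force: [-0.0, -0.2, -7.7]
opening: 0.169
finger_force: 112.4
```

```bash
python3 -c "
from est import *
est(top=False)
est(top=False)"
```

```text
t=6.75 tcp [0.5662 0.2398 0.2388] tooltilt [ 0.0091 -0.0006 -0.0009] pivot -0.0133 n45 barpx -0.5 F [-0.  -0.2 -7.7] M [-0.04  -0.026  0.018]
 scene [([-0.0089, 0.0036], 9.9, 270)]
t=6.80 tcp [0.5662 0.2398 0.239 ] tooltilt [ 0.0093 -0.0015 -0.0008] pivot -0.0081 n49 barpx -0.5 F [ 0.5  0.6 -6.5] M [0.01  0.137 0.011]
 scene [([-0.0095, 0.0041], 9.9, 269)]
```

>>> servo_tool:
  plan:
    - {"travel": [0,0,0],"turn": [0,0.001,0],"gripper": 1}
    - {"travel": [0,0,0],"turn": [0,0,0],"gripper": 1}
    - {"travel": [0,0,0],"turn": [0,0,0],"gripper": 1}
    - {"travel": [0,0,0],"turn": [0,0,0],"gripper": 1}
    - {"travel": [0,0,0],"turn": [0,0,0],"gripper": 1}
    - {"travel": [0,0,0],"turn": [0,0,0],"gripper": 1}

```text
time: 7.45
tcp_pos: [0.5662, 0.2398, 0.2389]
tcp_rot: [0.732, -0.682, -0.003, -0.003]
wrist_force: [-0.1, 0.8, -5.9]
opening: 0.167
finger_force: 112.5
```

```bash
python3 -c "
from est import *
est(top=False)
est(top=False)"
```

```text
t=7.45 tcp [0.5662 0.2398 0.2389] tooltilt [ 0.0091  0.0011 -0.0008] pivot -0.0115 n43 barpx -0.4 F [-0.1  0.8 -5.9] M [-0.137  0.005  0.013]
 scene [([-0.0092, 0.0042], 9.8, 267)]
t=7.50 tcp [0.5661 0.2398 0.2389] tooltilt [ 0.0091  0.0012 -0.0007] pivot -0.0029 n48 barpx -0.6 F [ 0.4  0.4 -6.5] M [-0.11   0.034 -0.003]
 scene [([-0.0091, 0.0033], 9.8, 268)]
```

The orange is at rest at (-9, +4) mm. I'll hold well past three seconds.

>>> servo_tool:
  plan:
    - {"travel": [0,0,0],"turn": [0,0,0],"gripper": 1}
    - {"travel": [0,0,0],"turn": [0,0,0],"gripper": 1}
    - {"travel": [0,0,0],"turn": [0,0,0],"gripper": 1}
    - {"travel": [0,0,0],"turn": [0,0,0],"gripper": 1}
    - {"travel": [0,0,0],"turn": [0,0,0],"gripper": 1}
    - {"travel": [0,0,0],"turn": [0,0,0],"gripper": 1}
    - {"travel": [0,0,0],"turn": [0,0,0],"gripper": 1}
    - {"travel": [0,0,0],"turn": [0,0,0],"gripper": 1}

```text
time: 8.35
tcp_pos: [0.5662, 0.2398, 0.2389]
tcp_rot: [0.732, -0.682, -0.003, -0.003]
wrist_force: [0.1, -0.3, -6.3]
opening: 0.171
finger_force: 112.5
```

>>> servo_tool:
  plan:
    - {"travel": [0,0,0],"turn": [0,0,0],"gripper": 1}
    - {"travel": [0,0,0],"turn": [0,0,0],"gripper": 1}
    - {"travel": [0,0,0],"turn": [0,0,0],"gripper": 1}
    - {"travel": [0,0,0],"turn": [0,0,0],"gripper": 1}
    - {"travel": [0,0,0],"turn": [0,0,0],"gripper": 1}
    - {"travel": [0,0,0],"turn": [0,0,0],"gripper": 1}
    - {"travel": [0,0,0],"turn": [0,0,0],"gripper": 1}
    - {"travel": [0,0,0],"turn": [0,0,0],"gripper": 1}

```text
time: 9.15
tcp_pos: [0.5661, 0.2398, 0.2389]
tcp_rot: [0.732, -0.682, -0.003, -0.003]
wrist_force: [-0.5, -0.1, -6.9]
opening: 0.169
finger_force: 112.5
```

>>> servo_tool:
  plan:
    - {"travel": [0,0,0],"turn": [0,0,0],"gripper": 1}
    - {"travel": [0,0,0],"turn": [0,0,0],"gripper": 1}
    - {"travel": [0,0,0],"turn": [0,0,0],"gripper": 1}
    - {"travel": [0,0,0],"turn": [0,0,0],"gripper": 1}
    - {"travel": [0,0,0],"turn": [0,0,0],"gripper": 1}
    - {"travel": [0,0,0],"turn": [0,0,0],"gripper": 1}
    - {"travel": [0,0,0],"turn": [0,0,0],"gripper": 1}
    - {"travel": [0,0,0],"turn": [0,0,0],"gripper": 1}

```text
time: 9.95
tcp_pos: [0.5661, 0.2398, 0.2389]
tcp_rot: [0.732, -0.682, -0.003, -0.003]
wrist_force: [-0.2, 0.3, -5.5]
opening: 0.171
finger_force: 112.5
```

```bash
python3 - <<'E'
from est import *
est(top=False)
im=cv2.imread("pics/top0.png")[...,::-1].copy()
k=blobs(im,(3,90,30),(18,255,255))[1];k[:,:360]=0;k[:,455:]=0;k[:180]=0;k[270:]=0
c=max(cv2.findContours(k,0,1)[0],key=cv2.contourArea);e=cv2.fitEllipse(cv2.convexHull(c));print("board",e,onz("top",e[0],.018).round(4))
im=cv2.imread("pics/scene0.png")[...,::-1].copy()
k=blobs(im,(3,90,30),(18,255,255))[1];k[:,:185]=0;k[:,278:]=0;k[:195]=0;k[275:]=0
c=max(cv2.findContours(k,0,1)[0],key=cv2.contourArea);h=cv2.convexHull(c)[:,0];P=np.array([onz("scene",p,.018)[:2] for p in h[h[:,1]<238]])
A=np.c_[2*P,np.ones(len(P))];z=np.linalg.lstsq(A,(P**2).sum(1),rcond=None)[0];print("scene circle",z[:2],np.sqrt(z[2]+z[:2]@z[:2]))
E
```

```text
t=9.95 tcp [0.5661 0.2398 0.2389] tooltilt [ 0.0091  0.0011 -0.0008] pivot -0.0107 n45 barpx -0.6 F [-0.2  0.3 -5.5] M [-0.136 -0.051  0.025]
 scene [([-0.0093, 0.0041], 9.8, 269)]
board ((408.93695068359375, 223.6068572998047), (70.48548889160156, 72.1587905883789), 125.99075317382812) [ 0.5109 -0.2836  0.018 ]
scene circle [ 0.51267887 -0.28301435] 0.12223917602928411
```

I've held still for over 3.5 s, with the orange steady at (-9, +4) mm. The board is at (0.512, -0.283), and both views agree. Carry plan: acceleration about 0.04 m/s² with a 0.004 rad compensating tilt.

>>> servo_tool:
  plan:
    - {"travel": [-0.0001,-0.001,0],"turn": [0.0026,0,0],"gripper": 1}
    - {"travel": [-0.0002,-0.002,0],"turn": [0,0,0],"gripper": 1}
    - {"travel": [-0.0003,-0.003,0],"turn": [0,0,0],"gripper": 1}
    - {"travel": [-0.0004,-0.004,0],"turn": [0,0,0],"gripper": 1}
    - {"travel": [-0.0005,-0.005,0],"turn": [0,0,0],"gripper": 1}
    - {"travel": [-0.0006,-0.006,0],"turn": [0,0,0],"gripper": 1}
    - {"travel": [-0.0007,-0.007,0],"turn": [0,0,0],"gripper": 1}
    - {"travel": [-0.0008,-0.008,0],"turn": [0,0,0],"gripper": 1}

```text
time: 10.8
tcp_pos: [0.5647, 0.2251, 0.2389]
tcp_rot: [0.732, -0.682, -0.005, -0.005]
wrist_force: [0.2, 0.3, -7.5]
opening: 0.169
finger_force: 112.5
```

>>> servo_tool:
  plan:
    - {"travel": [-0.0009,-0.009,0],"turn": [0,0,0],"gripper": 1}
    - {"travel": [-0.001,-0.01,0],"turn": [0,0,0],"gripper": 1}
    - {"travel": [-0.0011,-0.011,0],"turn": [0,0,0],"gripper": 1}
    - {"travel": [-0.0012,-0.012,0],"turn": [0,0,0],"gripper": 1}
    - {"travel": [-0.0013,-0.013,0],"turn": [0,0,0],"gripper": 1}
    - {"travel": [-0.0014,-0.014,0],"turn": [0,0,0],"gripper": 1}
    - {"travel": [-0.0015,-0.015,0],"turn": [0,0,0],"gripper": 1}
    - {"travel": [-0.0016,-0.016,0],"turn": [0,0,0],"gripper": 1}

```text
time: 11.6
tcp_pos: [0.5606, 0.1849, 0.2389]
tcp_rot: [0.732, -0.682, -0.005, -0.005]
wrist_force: [0.0, 0.5, -7.1]
opening: 0.165
finger_force: 112.5
```

```bash
python3 -c "
from est import *
est(top=False)"
```

```text
t=11.60 tcp [0.5606 0.1849 0.2389] tooltilt [ 0.0132  0.0011 -0.0008] pivot 0.0040 n52 barpx 0.1 F [ 0.   0.5 -7.1] M [-0.079 -0.018  0.037]
 scene [([-0.0096, 0.0018], 10.0, 276)]
```

>>> servo_tool:
  plan:
    - {"travel": [-0.0017,-0.017,0],"turn": [0,0,0],"gripper": 1}
    - {"travel": [-0.0018,-0.018,0],"turn": [0,0,0],"gripper": 1}
    - {"travel": [-0.0019,-0.019,0],"turn": [0,0,0],"gripper": 1}
    - {"travel": [-0.002,-0.02,0],"turn": [0,0,0],"gripper": 1}
    - {"travel": [-0.0021,-0.021,0],"turn": [0,0,0],"gripper": 1}
    - {"travel": [-0.0022,-0.022,0],"turn": [0,0,0],"gripper": 1}
    - {"travel": [-0.0023,-0.023,0],"turn": [0,0,0],"gripper": 1}
    - {"travel": [-0.0024,-0.024,0],"turn": [0,0,0],"gripper": 1}

```text
time: 12.45
tcp_pos: [0.5541, 0.119, 0.2389]
tcp_rot: [0.732, -0.682, -0.005, -0.005]
wrist_force: [0.2, 0.2, -7.4]
opening: 0.171
finger_force: 112.4
```

>>> servo_tool:
  plan:
    - {"travel": [-0.0025,-0.025,0],"turn": [0,0,0],"gripper": 1}
    - {"travel": [-0.0026,-0.026,0],"turn": [0,0,0],"gripper": 1}
    - {"travel": [-0.0027,-0.027,0],"turn": [0,0,0],"gripper": 1}
    - {"travel": [-0.0028,-0.028,0],"turn": [0,0,0],"gripper": 1}
    - {"travel": [-0.0029,-0.029,0],"turn": [0,0,0],"gripper": 1}
    - {"travel": [-0.003,-0.03,0],"turn": [0,0,0],"gripper": 1}

```text
time: 13.05
tcp_pos: [0.5474, 0.0528, 0.2389]
tcp_rot: [0.732, -0.682, -0.005, -0.005]
wrist_force: [0.3, 0.7, -7.1]
opening: 0.171
finger_force: 112.4
```

```bash
python3 -c "
from est import *
est(top=False)"
```

```text
t=13.05 tcp [0.5474 0.0528 0.2389] tooltilt [ 0.0132  0.0011 -0.0008] pivot 0.0053 n42 barpx -0.0 F [ 0.3  0.7 -7.1] M [-0.111 -0.048  0.026]
 scene [([-0.0103, -0.0013], 10.0, 279)]
```

>>> servo_tool:
  plan:
    - {"travel": [-0.0031,-0.031,0],"turn": [0,0,0],"gripper": 1}
    - {"travel": [-0.0032,-0.032,0],"turn": [0,0,0],"gripper": 1}
    - {"travel": [-0.0033,-0.033,0],"turn": [0,0,0],"gripper": 1}
    - {"travel": [-0.0034,-0.034,0],"turn": [0,0,0],"gripper": 1}
    - {"travel": [-0.0035,-0.035,0],"turn": [-0.0013,0,0],"gripper": 1}
    - {"travel": [-0.0036,-0.036,0],"turn": [-0.0013,0,0],"gripper": 1}
    - {"travel": [-0.0035,-0.035,0],"turn": [-0.0013,0,0],"gripper": 1}
    - {"travel": [-0.0034,-0.034,0],"turn": [-0.0013,0,0],"gripper": 1}

```text
time: 13.9
tcp_pos: [0.5366, -0.0555, 0.2389]
tcp_rot: [0.731, -0.682, -0.002, -0.002]
wrist_force: [-0.1, -0.0, -6.7]
opening: 0.167
finger_force: 112.4
```

>>> servo_tool:
  plan:
    - {"travel": [-0.0033,-0.033,0],"turn": [0,0,0],"gripper": 1}
    - {"travel": [-0.0032,-0.032,0],"turn": [0,0,0],"gripper": 1}
    - {"travel": [-0.0031,-0.031,0],"turn": [0,0,0],"gripper": 1}
    - {"travel": [-0.003,-0.03,0],"turn": [0,0,0],"gripper": 1}
    - {"travel": [-0.0029,-0.029,0],"turn": [0,0,0],"gripper": 1}
    - {"travel": [-0.0028,-0.028,0],"turn": [0,0,0],"gripper": 1}

```text
time: 14.5
tcp_pos: [0.5293, -0.1283, 0.2389]
tcp_rot: [0.732, -0.682, -0.002, -0.002]
wrist_force: [-0.3, 0.2, -6.2]
opening: 0.173
finger_force: 112.4
```

```bash
python3 -c "
from est import *
est(top=False)"
```

```text
t=14.50 tcp [ 0.5293 -0.1283  0.2389] tooltilt [ 0.005   0.0011 -0.0007] pivot 0.0044 n58 barpx -0.0 F [-0.3  0.2 -6.2] M [-0.    -0.034  0.02 ]
 scene [([-0.0114, -0.0075], 10.3, 301)]
```

>>> servo_tool:
  plan:
    - {"travel": [-0.0027,-0.027,0],"turn": [0,0,0],"gripper": 1}
    - {"travel": [-0.0026,-0.026,0],"turn": [0,0,0],"gripper": 1}
    - {"travel": [-0.0025,-0.025,0],"turn": [0,0,0],"gripper": 1}
    - {"travel": [-0.0024,-0.024,0],"turn": [0,0,0],"gripper": 1}
    - {"travel": [-0.0023,-0.023,0],"turn": [0,0,0],"gripper": 1}
    - {"travel": [-0.0022,-0.022,0],"turn": [0,0,0],"gripper": 1}
    - {"travel": [-0.0021,-0.021,0],"turn": [0,0,0],"gripper": 1}
    - {"travel": [-0.002,-0.02,0],"turn": [0,0,0],"gripper": 1}

```text
time: 15.35
tcp_pos: [0.5218, -0.2033, 0.2389]
tcp_rot: [0.732, -0.682, -0.002, -0.002]
wrist_force: [0.2, 1.0, -6.0]
opening: 0.167
finger_force: 112.5
```

>>> servo_tool:
  plan:
    - {"travel": [-0.0019,-0.019,0],"turn": [0,0,0],"gripper": 1}
    - {"travel": [-0.0018,-0.018,0],"turn": [0,0,0],"gripper": 1}
    - {"travel": [-0.0017,-0.017,0],"turn": [0,0,0],"gripper": 1}
    - {"travel": [-0.0016,-0.016,0],"turn": [0,0,0],"gripper": 1}
    - {"travel": [-0.0015,-0.015,0],"turn": [0,0,0],"gripper": 1}
    - {"travel": [-0.0014,-0.014,0],"turn": [0,0,0],"gripper": 1}

```text
time: 15.95
tcp_pos: [0.5179, -0.2427, 0.2389]
tcp_rot: [0.732, -0.682, -0.002, -0.002]
wrist_force: [0.0, 0.2, -7.0]
opening: 0.171
finger_force: 112.5
```

```bash
python3 -c "
from est import *
est(top=False)"
```

```text
t=15.95 tcp [ 0.5179 -0.2427  0.2389] tooltilt [ 0.005   0.0011 -0.0007] pivot 0.0073 n58 barpx 0.1 F [ 0.   0.2 -7. ] M [-0.045  0.026 -0.018]
 scene [([-0.0127, -0.0129], 10.5, 310)]
```

>>> servo_tool:
  plan:
    - {"travel": [-0.0018,-0.013,0],"turn": [0,0,0],"gripper": 1}
    - {"travel": [-0.0017,-0.012,0],"turn": [0,0,0],"gripper": 1}
    - {"travel": [-0.0016,-0.011,0],"turn": [0,0,0],"gripper": 1}
    - {"travel": [-0.0015,-0.01,0],"turn": [0,0,0],"gripper": 1}
    - {"travel": [-0.0014,-0.01,0],"turn": [0,0,0],"gripper": 1}
    - {"travel": [-0.0013,-0.009,0],"turn": [0,0,0],"gripper": 1}
    - {"travel": [-0.0012,-0.008,0],"turn": [0,0,0],"gripper": 1}
    - {"travel": [-0.0011,-0.007,0],"turn": [0,0,0],"gripper": 1}

```text
time: 16.8
tcp_pos: [0.5132, -0.2745, 0.2389]
tcp_rot: [0.732, -0.682, -0.002, -0.002]
wrist_force: [-0.1, -0.1, -6.9]
opening: 0.167
finger_force: 112.5
```

>>> servo_tool:
  plan:
    - {"travel": [-0.001,-0.006,0],"turn": [0,0,0],"gripper": 1}
    - {"travel": [-0.0008,-0.005,0],"turn": [0,0,0],"gripper": 1}
    - {"travel": [-0.0006,-0.004,0],"turn": [0,0,0],"gripper": 1}
    - {"travel": [-0.0004,-0.003,0],"turn": [0,0,0],"gripper": 1}
    - {"travel": [-0.0003,-0.002,0],"turn": [0,0,0],"gripper": 1}
    - {"travel": [-0.0001,-0.001,0],"turn": [0,0,0],"gripper": 1}
    - {"travel": [0,0,0],"turn": [0,0,0],"gripper": 1}

```text
time: 17.5
tcp_pos: [0.512, -0.2826, 0.2388]
tcp_rot: [0.732, -0.682, -0.002, -0.002]
wrist_force: [-0.1, 0.6, -6.6]
opening: 0.168
finger_force: 112.5
```

```bash
python3 -c "
from est import *
est(top=False)
est(top=False)"
```

```text
t=17.50 tcp [ 0.512  -0.2826  0.2388] tooltilt [ 0.0051  0.0012 -0.0007] pivot 0.0051 n58 barpx 0.1 F [-0.1  0.6 -6.6] M [-0.04   0.057 -0.029]
 scene [([-0.0124, -0.0161], 10.7, 318)]
t=17.55 tcp [ 0.512  -0.2826  0.2389] tooltilt [ 0.005   0.0011 -0.0007] pivot 0.0060 n58 barpx 0.0 F [ 0.  -0.5 -6.3] M [-0.018 -0.008  0.029]
 scene [([-0.013, -0.016], 10.7, 319)]
```

Over the board now, with TCP at (0.512, -0.283). The orange is at rest at (-13, -16) mm, so I'll nudge it gently to the middle.

>>> servo_tool:
  plan:
    - {"travel": [0,0,0],"turn": [-0.003,0.003,0],"gripper": 1}
    - {"travel": [0,0,0],"turn": [-0.003,0.003,0],"gripper": 1}
    - {"travel": [0,0,0],"turn": [0,0,0],"gripper": 1}
    - {"travel": [0,0,0],"turn": [0,0,0],"gripper": 1}
    - {"travel": [0,0,0],"turn": [0,0,0],"gripper": 1}
    - {"travel": [0,0,0],"turn": [0,0,0],"gripper": 1}

```text
time: 18.2
tcp_pos: [0.512, -0.2826, 0.2389]
tcp_rot: [0.732, -0.682, -0.002, 0.005]
wrist_force: [-1.0, 0.3, -6.7]
opening: 0.171
finger_force: 112.5
```

```bash
python3 -c "
from est import *
est(top=False)
est(top=False)"
```

```text
t=18.20 tcp [ 0.512  -0.2826  0.2389] tooltilt [-0.0044  0.0104 -0.0008] pivot 0.0064 n58 barpx 0.0 F [-1.   0.3 -6.7] M [ 0.014 -0.078 -0.019]
 scene [([-0.0121, -0.0157], 10.7, 318)]
t=18.25 tcp [ 0.512  -0.2826  0.2389] tooltilt [-0.0045  0.0105 -0.0009] pivot 0.0073 n58 barpx 0.0 F [ 0.4 -0.3 -6.5] M [ 0.038 -0.066  0.012]
 scene [([-0.0128, -0.0153], 10.7, 322)]
```

>>> servo_tool:
  plan:
    - {"travel": [0,0,0],"turn": [-0.002,0.002,0],"gripper": 1}
    - {"travel": [0,0,0],"turn": [-0.002,0.002,0],"gripper": 1}
    - {"travel": [0,0,0],"turn": [0,0,0],"gripper": 1}
    - {"travel": [0,0,0],"turn": [0,0,0],"gripper": 1}
    - {"travel": [0,0,0],"turn": [0,0,0],"gripper": 1}

```text
time: 18.8
tcp_pos: [0.512, -0.2826, 0.2389]
tcp_rot: [0.732, -0.682, -0.002, 0.009]
wrist_force: [0.3, 0.4, -6.4]
opening: 0.164
finger_force: 112.4
```

```bash
python3 -c "
from est import *
est(top=False)
est(top=False)"
```

```text
t=18.80 tcp [ 0.512  -0.2826  0.2389] tooltilt [-0.0107  0.0168 -0.0007] pivot 0.0071 n58 barpx 0.1 F [ 0.3  0.4 -6.4] M [-0.002 -0.101  0.06 ]
 scene [([-0.0105, -0.0137], 10.6, 316)]
t=18.85 tcp [ 0.512  -0.2826  0.2389] tooltilt [-0.0106  0.0168 -0.0008] pivot 0.0059 n58 barpx 0.1 F [ 0.1 -0.1 -6. ] M [ 0.082 -0.072 -0.007]
 scene [([-0.0092, -0.0137], 10.8, 322)]
```

>>> servo_tool:
  plan:
    - {"travel": [0,0,0],"turn": [0,0,0],"gripper": 1}
    - {"travel": [0,0,0],"turn": [0,0,0],"gripper": 1}
    - {"travel": [0,0,0],"turn": [0,-0.004,0],"gripper": 1}
    - {"travel": [0,0,0],"turn": [0.003,-0.005,0],"gripper": 1}
    - {"travel": [0,0,0],"turn": [0.003,0,0],"gripper": 1}

```text
time: 19.4
tcp_pos: [0.5119, -0.2826, 0.2391]
tcp_rot: [0.732, -0.682, -0.0, 0.001]
wrist_force: [0.3, -0.1, -7.0]
opening: 0.162
finger_force: 112.5
```

```bash
python3 -c "
from est import *
est(top=False)
est(top=False)"
```

```text
t=19.40 tcp [ 0.5119 -0.2826  0.2391] tooltilt [-0.001   0.0021 -0.0008] pivot 0.0050 n58 barpx 0.1 F [ 0.3 -0.1 -7. ] M [ 0.008 -0.032  0.006]
 scene [([-0.0018, -0.0085], 10.8, 321)]
t=19.45 tcp [ 0.5119 -0.2827  0.2391] tooltilt [-0.0008  0.0024 -0.001 ] pivot 0.0048 n58 barpx 0.1 F [ 0.   0.2 -5.9] M [-0.026 -0.065  0.017]
 scene [([0.0007, -0.0084], 10.7, 322)]
```

>>> servo_tool:
  plan:
    - {"travel": [0,0,0],"turn": [0,-0.005,0],"gripper": 1}
    - {"travel": [0,0,0],"turn": [0,0,0],"gripper": 1}
    - {"travel": [0,0,0],"turn": [0,0,0],"gripper": 1}
    - {"travel": [0,0,0],"turn": [0,0.003,0],"gripper": 1}

```text
time: 19.9
tcp_pos: [0.5119, -0.2826, 0.239]
tcp_rot: [0.732, -0.682, 0.001, -0.0]
wrist_force: [0.3, -1.1, -6.1]
opening: 0.169
finger_force: 112.5
```

```bash
python3 -c "
from est import *
est(top=False)
est(top=False)"
```

```text
t=19.90 tcp [ 0.5119 -0.2826  0.239 ] tooltilt [-0.0013 -0.0004 -0.0009] pivot 0.0053 n58 barpx 0.1 F [ 0.3 -1.1 -6.1] M [-0.086  0.009  0.018]
 scene [([0.0002, -0.0075], 10.8, 320)]
t=19.95 tcp [ 0.512  -0.2826  0.2388] tooltilt [-0.0013  0.0003 -0.0008] pivot 0.0062 n58 barpx 0.1 F [ 0.3 -0.3 -7.7] M [-0.01  -0.057  0.002]
 scene [([0.0005, -0.0077], 10.8, 320)]
```

The orange is at rest at (0, -8) mm. I'll hold for more than four seconds, then check.

>>> servo_tool:
  plan:
    - {"travel": [0,0,0],"turn": [0,0,0],"gripper": 1}
    - {"travel": [0,0,0],"turn": [0,0,0],"gripper": 1}
    - {"travel": [0,0,0],"turn": [0,0,0],"gripper": 1}
    - {"travel": [0,0,0],"turn": [0,0,0],"gripper": 1}
    - {"travel": [0,0,0],"turn": [0,0,0],"gripper": 1}
    - {"travel": [0,0,0],"turn": [0,0,0],"gripper": 1}
    - {"travel": [0,0,0],"turn": [0,0,0],"gripper": 1}
    - {"travel": [0,0,0],"turn": [0,0,0],"gripper": 1}

```text
time: 20.8
tcp_pos: [0.512, -0.2826, 0.2389]
tcp_rot: [0.732, -0.682, 0.001, -0.0]
wrist_force: [-0.0, -0.1, -5.8]
opening: 0.167
finger_force: 112.5
```

```bash
python3 - <<'E'
from est import *
est()
a=vision.camera("top");b=vision.camera("scene")
cv2.imwrite("pics/fin.png",np.hstack([cv2.resize(a[130:290,320:480],(400,400),interpolation=2),cv2.resize(b[130:290,150:310],(400,400),interpolation=2)])[...,::-1])
E
```

```text
t=20.80 tcp [ 0.512  -0.2826  0.2389] tooltilt [-0.0012 -0.0005 -0.0009] pivot 0.0039 n58 barpx 0.1 F [-0.  -0.1 -5.8] M [ 0.004  0.043 -0.015]
 scene [([0.0004, -0.0075], 10.8, 320)]
 top []
```

View pics/fin.png

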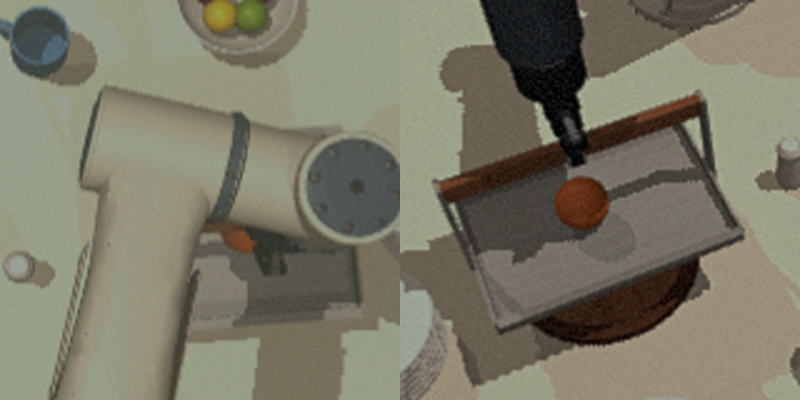

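The tray hangs over the board, with the orange mid-deck at scene crop (582,203). The shaker, plates and mug are where they were.

>>> servo_tool:
  plan:
    - {"travel": [0,0,0],"turn": [0,0,0],"gripper": 1}
    - {"travel": [0,0,0],"turn": [0,0,0],"gripper": 1}
    - {"travel": [0,0,0],"turn": [0,0,0],"gripper": 1}
    - {"travel": [0,0,0],"turn": [0,0,0],"gripper": 1}
    - {"travel": [0,0,0],"turn": [0,0,0],"gripper": 1}
    - {"travel": [0,0,0],"turn": [0,0,0],"gripper": 1}
    - {"travel": [0,0,0],"turn": [0,0,0],"gripper": 1}
    - {"travel": [0,0,0],"turn": [0,0,0],"gripper": 1}

```text
time: 21.8
tcp_pos: [0.512, -0.2826, 0.2388]
tcp_rot: [0.732, -0.682, 0.001, -0.0]
wrist_force: [-1.3, 0.3, -7.6]
opening: 0.168
finger_force: 112.5
```

>>> servo_tool:
  plan:
    - {"travel": [0,0,0],"turn": [0,0,0],"gripper": 1}
    - {"travel": [0,0,0],"turn": [0,0,0],"gripper": 1}
    - {"travel": [0,0,0],"turn": [0,0,0],"gripper": 1}
    - {"travel": [0,0,0],"turn": [0,0,0],"gripper": 1}
    - {"travel": [0,0,0],"turn": [0,0,0],"gripper": 1}
    - {"travel": [0,0,0],"turn": [0,0,0],"gripper": 1}
    - {"travel": [0,0,0],"turn": [0,0,0],"gripper": 1}
    - {"travel": [0,0,0],"turn": [0,0,0],"gripper": 1}

```text
time: 22.6
tcp_pos: [0.512, -0.2826, 0.2389]
tcp_rot: [0.732, -0.682, 0.001, -0.0]
wrist_force: [-0.7, 0.1, -6.0]
opening: 0.168
finger_force: 112.5
```

>>> servo_tool:
  plan:
    - {"travel": [0,0,0],"turn": [0,0,0],"gripper": 1}
    - {"travel": [0,0,0],"turn": [0,0,0],"gripper": 1}
    - {"travel": [0,0,0],"turn": [0,0,0],"gripper": 1}
    - {"travel": [0,0,0],"turn": [0,0,0],"gripper": 1}
    - {"travel": [0,0,0],"turn": [0,0,0],"gripper": 1}
    - {"travel": [0,0,0],"turn": [0,0,0],"gripper": 1}
    - {"travel": [0,0,0],"turn": [0,0,0],"gripper": 1}
    - {"travel": [0,0,0],"turn": [0,0,0],"gripper": 1}

```text
time: 23.4
tcp_pos: [0.512, -0.2826, 0.2389]
tcp_rot: [0.732, -0.682, 0.001, -0.0]
wrist_force: [0.2, -0.1, -6.2]
opening: 0.166
finger_force: 112.5
```

>>> servo_tool:
  plan:
    - {"travel": [0,0,0],"turn": [0,0,0],"gripper": 1}
    - {"travel": [0,0,0],"turn": [0,0,0],"gripper": 1}
    - {"travel": [0,0,0],"turn": [0,0,0],"gripper": 1}
    - {"travel": [0,0,0],"turn": [0,0,0],"gripper": 1}
    - {"travel": [0,0,0],"turn": [0,0,0],"gripper": 1}
    - {"travel": [0,0,0],"turn": [0,0,0],"gripper": 1}
    - {"travel": [0,0,0],"turn": [0,0,0],"gripper": 1}
    - {"travel": [0,0,0],"turn": [0,0,0],"gripper": 1}

```text
time: 24.2
tcp_pos: [0.512, -0.2826, 0.2389]
tcp_rot: [0.732, -0.682, 0.001, -0.0]
wrist_force: [0.3, 0.6, -5.8]
opening: 0.167
finger_force: 112.5
```

>>> servo_tool:
  plan:
    - {"travel": [0,0,0],"turn": [0,0,0],"gripper": 1}
    - {"travel": [0,0,0],"turn": [0,0,0],"gripper": 1}
    - {"travel": [0,0,0],"turn": [0,0,0],"gripper": 1}
    - {"travel": [0,0,0],"turn": [0,0,0],"gripper": 1}
    - {"travel": [0,0,0],"turn": [0,0,0],"gripper": 1}
    - {"travel": [0,0,0],"turn": [0,0,0],"gripper": 1}
    - {"travel": [0,0,0],"turn": [0,0,0],"gripper": 1}
    - {"travel": [0,0,0],"turn": [0,0,0],"gripper": 1}

```text
time: 25.0
tcp_pos: [0.512, -0.2826, 0.2389]
tcp_rot: [0.732, -0.682, 0.001, -0.0]
wrist_force: [-0.1, -0.2, -6.7]
opening: 0.173
finger_force: 112.5
```

```bash
python3 -c "
from est import *
est(top=False)"
```

```text
t=25.00 tcp [ 0.512  -0.2826  0.2389] tooltilt [-0.0013 -0.0005 -0.0009] pivot 0.0057 n58 barpx 0.1 F [-0.1 -0.2 -6.7] M [ 0.068  0.04  -0.035]
 scene [([0.0006, -0.0075], 10.8, 322)]
```

The orange has stayed at (1, -8) mm for 5 s, so I'm handing in.

```bash
python3 -c "
from cell import ticket
print(ticket.job_done())"
```

```text
the job is handed in; nothing more can be done
None
```

I handed the job in at about 25 s: the tray is held nearly level and still, about 10 cm up and centred over the board, with the orange about 8 mm from the tray's middle (steady for 5 s there, and for over 3 s before the carry).

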